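Clamp a row of refill bottles in the filling rack on the laundry cart

TASK

Two empty amber bottles stand loose in front of the filling rack: bring them upright, one by one, through the open side of the rack into single file between the rails, behind the bottle already there. Then pump the clamp's trigger (do not push the rod or pad by hand) until the sprung pad presses the whole row up against the end stop, with the pad's spring shortened by about 10 mm and never by 20 mm, which would crush the bottles. Finish while still holding the trigger squeezed, and leave the tub, funnel and peg ring alone.

Things in the scene. Friction and masses are not known exactly. Their poses are not given: they have to be found in the camera images.
- rack: Fixed filling rack. Its frame (used in all entries, mm): origin on the cart top, mid-width of the channel; +y along the row to the end stop, -x the open side, z up. Channel 54 wide (x -27 to 27), floor is the cart top. Rails 22 tall: back rail x 27 to 37, y -110 to 145; front rail x -35 to -27, y 30 to 145, its lip flaring to x -45, y 16.
- stop_face (a point): Point at x 0, y 130, z 20 of the rack's frame, on the face of the end stop (74 wide, 45 tall) that closes the channel. A tight row has bottle centres at y 106, 58 and 10.
- entry (a point): Point at x 0, y -13, z 0 of the rack's frame. From y -45 (pad at its furthest start) to y 15 the channel's -x side has no rail: a bottle comes in here along +x with its centre at y -13, then slides to +y between the rails.
- grip_point (a point): Fixed point of the rack at x -75, y -136, z 35: midway between the outer faces of handle and fully squeezed trigger. A gripper from above, closing along the rack's y, can open and close around both here. Handle: fixed black upright plate, x -120 to -26, y -151.5 to -142.5, z 8 to 52, on the black clamp housing (x -26 to 48, y -172 to -108, 62 tall).
- trigger_blade: Steel trigger, upright plate 9 mm thick, z 8 to 52, reaching 86 mm to -x from a vertical pivot (this body's origin) at x -30, y -118, z 30, on the handle's +y side. Released it leans 0.18 rad to +y, squeezed 0.17 rad to -y, towards the handle. At 45 mm from the pivot handle and trigger measure 46 mm over their outer faces released, 30 mm squeezed.
- trigger (a joint): Trigger angle, rad: 0 released, 0.35 fully squeezed (hard stop). A spring returns it; squeezing 45 mm from the pivot takes 3 to 7 N, up to about 12 N when the pad presses.
- rod (a joint): Advance of the steel pusher rod to +y, m, 0 to 0.085; starts at 0.004 to 0.022. A full squeeze advances it 8 to 10 mm (29 mm per rad of trigger after a short take-up, no teeth); on the trigger's return it stays, held by 3 N of friction. If the pad presses harder than that, the rod slips back to 3 N when the trigger is let go: keep it squeezed.
- rod_bar: Flange (28 mm disc, y -104 to -100 at rod 0) at the rod's front and black knob at its tail (y -256 at rod 0), z 30. Not to be pushed. This body's origin is at the rack's origin when the rod is at 0.
- pad_face: Upright black pad 40 mm wide, z 6 to 40, on a spring in front of the rod's flange. Its face towards the bottles stands at y = -68 + rod - pad (mm). This body's origin lies 68 mm beyond the face to +y, on the cart top.
- pad (a joint): How far the pad's spring is shortened, m: 0 free, 0.024 solid; 0.45 N per mm. Seen as the gap between pad and flange: 24 mm free. About 0.010 is right; 0.020 crushes the bottles.
- bottle0: Empty amber screw-neck bottle, 48 mm across and straight-sided up to 66 mm, then a shoulder and a neck 23 mm across, 92 mm tall in all, about 60 g, thin-walled. Origin at the centre of its underside, z up. Already in the channel, standing at or up to 18 mm short of the end stop.
- bottle1: Empty amber screw-neck bottle, 48 mm across and straight-sided up to 66 mm, then a shoulder and a neck 23 mm across, 92 mm tall in all, about 60 g, thin-walled. Origin at the centre of its underside, z up. Loose on the cart top, on the rack's open side, nearer the middle.
- bottle2: Empty amber screw-neck bottle, 48 mm across and straight-sided up to 66 mm, then a shoulder and a neck 23 mm across, 92 mm tall in all, about 60 g, thin-walled. Origin at the centre of its underside, z up. Loose on the cart top, on the rack's open side, further to the robot's left.
- tub: Lidded purple tub, 106 mm across the lid, 87 mm tall, beyond the rack. Leave alone. Origin at the centre of its underside.
- funnel: Grey silicone funnel standing mouth down, 88 mm across, 85 mm tall, beyond the rack. Leave alone. Origin at the centre of its underside.
- peg_ring: Steel clothes-peg ring lying flat, about 130 mm across the pegs, 14 mm tall, to the robot's left. Leave alone. Origin at its centre on the cart top.
Mind the look-alikes: they are no part of the job. What is shaped like the bottle2 but purple is not meant.

How it is judged:
On the way, in this order (a step that is already met when the one before it is completed fails the run):
1. all three bottles stand upright in single file in the channel, beyond the pad (x of bottle0 in the frame of rack between -0.008 and 0.008 m and angle between each of bottle0, bottle1, bottle2's own z axis and vertical below 0.12 rad and z of each of bottle0, bottle1, bottle2 in the frame of rack below 0.006 m and x of bottle1 in the frame of rack between -0.008 and 0.008 m and x of bottle2 in the frame of rack between -0.008 and 0.008 m and y of bottle0 in the frame of rack above 0.08 m and y of each of bottle1, bottle2 in the frame of rack above -0.03 m and y of any of bottle1, bottle2 in the frame of rack above 0.015 m), for 0.2 s.
2. the pad, pumped forward, presses the row against the stop (x of bottle0 in the frame of rack between -0.008 and 0.008 m and angle between each of bottle0, bottle1, bottle2's own z axis and vertical below 0.12 rad and z of each of bottle0, bottle1, bottle2 in the frame of rack below 0.006 m and x of bottle1 in the frame of rack between -0.008 and 0.008 m and x of bottle2 in the frame of rack between -0.008 and 0.008 m and y of bottle0 in the frame of rack above 0.101 m and y of each of bottle1, bottle2 in the frame of rack above 0.004 m and y of any of bottle1, bottle2 in the frame of rack above 0.049 m and value of joint pad between 0.004 and 0.016 m and (contact force between pad_face and bottle1 above 1 N or contact force between pad_face and bottle2 above 1 N) and value of joint trigger above 0.06 rad and contact force between the fingers and trigger_blade above 1 N), for 0.2 s.
At the end, for the whole second after the job is handed in: Bottles upright in the channel (within 8 mm of its middle), touching (0.4 N), centres past y 101, 49 and 4 mm in the rack's frame; pad pressing the last with 1 N or more, its spring shortened 4 to 16 mm; trigger squeezed 0.06 rad or more, fingers pressing it with 1 N or more (all of step 2 and contact force between bottle1 and bottle2 above 0.4 N and (contact force between bottle0 and bottle1 above 0.4 N or contact force between bottle0 and bottle2 above 0.4 N)); the arm keeps its last pose, push and grip.
It fails at once if the pad's spring is shortened by 20 mm or more: bottles crushed (value of joint pad above 0.02 m).
It fails at once if a bottle is tipped by more than 0.5 rad (angle between any of bottle0, bottle1, bottle2's own z axis and vertical above 0.5 rad).
It fails at once if the robot pushes the rod or the pad directly (over 3 N) (contact force between any of the fingers, the arm and rod_bar above 3 N or contact force between any of the fingers, the arm and pad_face above 3 N).
It fails at once if the tub, funnel or peg ring is moved by more than 25 mm (distance of any of tub, funnel, peg_ring from where it was at the start of the episode above 0.025 m).
It also fails if it takes over 69 s, if anything falls off the work surface, if the arm or the gripper's body presses on something with over 40 N, if the wrist force passes 120 N, or if a joint passes its speed limit or range.

ROBOT

A 7-joint arm with a two-finger parallel gripper is mounted at the origin on the work surface. World frame = base frame: x ahead of the robot, y to its left, z up, the work surface at z = 0. Lengths are in m, angles in rad, forces in N, time in s.
With the tool pointing down it reaches from about 0.4 to 0.75 m from the base axis. Payload 19.5 kg.
Tool frame: the origin (TCP) lies between the finger pads; the fingertips stand 8 mm ahead of it and the grasp point (between the pads) lies 11 mm behind it; z points along the fingers, y is the line along which they close (so a half turn about z gives the same grasp; the last joint's range is limited). The gripper opens to 85 mm and grips with 20 to 120 N. Pads are 22 mm wide; open, the fingers measure 114 mm over their backs; the gripper's body (76 mm by 85 mm) begins 54 mm behind the grasp point. The pads swing forward as they close: fully open they stand 13 mm farther back than shut.
Start: joints at [-1.292, 0.707, -0.028, 1.485, 0.022, 0.951, -0.075], TCP at [0.181, 0.546, 0.239] pointing down, gripper open.
Joint ranges: [-2.71, 2.71], [-0.32, 2.16], [-1.57, 1.52], [0, 2.45], [-1.46, 4.6], [0, 2.02], [-2.83, 2.83]. Speed limits (rad/s): [1.89, 1.89, 2.57, 2.57, 3.01, 3.01, 3.01].

INTERFACE

Orientations are given as a unit quaternion [x, y, z, w].
In Python, from plant import ctrl gives the robot as it stands.
- The arm moves only by the tool play_rows, never from a script. Its argument "rows" is a list of rows, each an object with "xyz": the shift along the tool's x, y, z in units of 40 mm (1.0 is 40 mm), a list of three; "dr": the turn, a rotation vector about the tool's x, y, z in rad, a list of three. A call has exactly 8 rows; each row shifts and turns the commanded pose from where the row before left it, along the tool's axes as they then stand; what a row does not reach is not made up. A row lasts 1/12 s, in which the tool goes at most 41.7 mm and 7.16 degrees, less where a joint would pass 70% of its speed; a pose out of reach is approached as far as the arm can. A call is refused whole if a number of a shift passes 1 or a number of a turn 0.125, either way. A call with a gripper value outside its range is refused whole. "claw" is the opening, from 0 (shut) to 1 (fully open), set as the call begins (left out, the last holds). The fingers move at their own pace and stop on an object; "force" is the grip in N (left out, the last holds). Time passes only in rows, so rows that do not move let the fingers close, or fill a call up. It gives the time, the measured TCP pose, the force, the opening and the grip force at its end, in the units of the state.
- ctrl.state(): the state, without advancing time (a new reading comes with each control period).
- ctrl.snapshot(name): name is "scene" or "top" or "wrist"; returns a dict with "pixels" (420x560x3 uint8, red, green, blue), "depth" (420x560 float32, m along the optical axis (not along the pixel's ray), 0 where there is no reading), "fx", "fy", "cx", "cy" (pixels), "position" and "orientation" of the camera in the world. Camera axes: x right, y up, looking along -z (the intrinsics and any distortion apply to the point x, -y, -z); pixel columns grow to the right and rows downward; lengths in m; the calibration is good to about 2 mm. The wrist camera is an equidistant fisheye: a pixel r from the principal point sees the ray r / f radians off the axis. A picture is of the moment at which its call begins.
- ctrl.job_done(): hands the job in; it is judged then, once.
Trained networks look in a picture, given as the dict that the camera call returned (one of the last four; its "shot" number tells which), for a name from the list of things; names that differ only in an ending like _2 or _b are one class to them, and where a whole thing is asked for, a point or a joint stands for the part that bears it (a point fixed in the world has none). Each returns a list of dicts, best first, with "score" (0 to 1); they miss things now and then, are a little off and sometimes report something else, mostly with a low value. They report only what shows in the picture. A call takes as long as a camera call. They do not tell look-alikes from the thing itself.
- ctrl.spot_in(picture, thing): "rect" ([left, top, right, bottom] in pixels, round what is visible of it).
- ctrl.mark_of(picture, thing): "at" ([column, row] in pixels: a listed point, or the origin of a listed thing).
The state is a dict: "time_s": time; "q": joint angles; "qd": joint speeds; "effort": joint torques, N m; "tcp_pos": TCP position; "ee_rot": TCP orientation; "wrist_force": force on the tool from outside, world axes, zero at the start; "moment": the same for the moment, N m; "grip_width": opening from 0.0 (shut) to 1.0 (fully open); "grip_force": force on a finger pad.
Only numpy, scipy, OpenCV 4.12 (cv2) and the standard library are available. Lean on these libraries where they do the work, as an engineer would, in place of code of your own. Each camera call takes 0.05 s, during which the arm holds its last target. There are 200 camera calls.

## Working session

There is one attempt and no reset: what is moved stays moved. The work goes in short steps, Python scripts to look and compute and a tool call to move; the robot and the scene stay as the last step left them, time stands still between calls to the robot, and variables do not carry over. Pictures are saved under pics/ and viewed, at most 10 in all, crops included, and the job is handed in when it is done.

Besides the shell and the picture viewer there is one more tool, called after "Call:" as name(argument=value, ...) on one line, values as JSON. play_rows: Moves the arm, as the interface text tells. Its arguments: {"type":"object","properties":{"rows":{"type":"array"},"claw":{"type":"number"},"force":{"type":"number"}},"required":["rows"]}

```bash
mkdir -p pics; cat > h.py <<'E'
import numpy as np, cv2
from scipy.spatial.transform import Rotation as R
from plant import ctrl
def ray(p,u,v):
    x=(u-p['cx'])/p['fx'];y=(v-p['cy'])/p['fy'];return np.array([x,-y,-1.0])
def pos(p): return np.array(p['position']),R.from_quat(p['orientation']).as_matrix()
def atz(p,u,v,z):
    o,M=pos(p);d=M@ray(p,u,v);return o+d*(z-o[2])/d[2]
def atdepth(p,u,v):
    o,M=pos(p);return o+M@ray(p,u,v)*float(p['depth'][int(round(v)),int(round(u))])
def cloud(p):
    o,M=pos(p);v,u=np.mgrid[:420,:560];d=p['depth']
    c=np.stack([(u-p['cx'])/p['fx']*d,-(v-p['cy'])/p['fy']*d,-d],-1)
    return c@M.T+o
def save(p,n): cv2.imwrite('pics/'+n,cv2.cvtColor(p['pixels'],cv2.COLOR_RGB2BGR))
E
python3 - <<'E'
from h import *
np.set_printoptions(precision=4,suppress=True)
for n in ['scene','top']:
    p=ctrl.snapshot(n);save(p,n+'0.png');print(n,p['position'],p['orientation'],p['fx'],p['cx'],p['cy'])
    for t in ['rack','stop_face','entry','grip_point','trigger_blade','rod_bar','pad_face','bottle0','bottle1','bottle2','tub','funnel','peg_ring']:
        m=ctrl.mark_of(p,t); s=ctrl.spot_in(p,t)
        z={'stop_face':.02,'grip_point':.035,'trigger_blade':.03}.get(t,0)
        print(t,[(np.round(k['at'],1).tolist(),round(k['score'],2),atz(p,*k['at'],z)[:2].round(4).tolist()) for k in m[:4]],[(np.round(k['rect']).astype(int).tolist(),round(k['score'],2)) for k in s[:4]])
E
```

```text
scene [ 1.0809 -0.0886  0.8072] [0.2418 0.1715 0.5514 0.7798] 426.11065566256644 273.18507691071756 202.0644919103401
rack [([233.1, 243.0], 0.82, [0.63, -0.0218]), ([169.5, 210.1], 0.31, [0.5002, -0.1338])] [([117, 191, 306, 267], 0.64)]
stop_face [([295.8, 232.6], 0.81, [0.6615, 0.11])] [([333, 137, 387, 179], 0.7), ([117, 194, 307, 270], 0.64)]
entry [([226.1, 244.2], 0.67, [0.6278, -0.0368]), ([175.8, 228.1], 0.16, [0.5518, -0.1304])] [([113, 191, 309, 272], 0.75), ([199, 232, 210, 252], 0.18)]
grip_point [([170.4, 213.2], 0.87, [0.5339, -0.1317])] [([117, 192, 306, 265], 0.91), ([199, 230, 211, 251], 0.5), ([252, 253, 314, 318], 0.21)]
trigger_blade [([176.8, 228.8], 0.85, [0.5739, -0.1272])] [([170, 190, 189, 228], 0.8)]
rod_bar [] [([115, 230, 209, 252], 0.91)]
pad_face [] [([195, 231, 212, 250], 0.63), ([254, 254, 310, 318], 0.59), ([174, 193, 189, 222], 0.47)]
bottle0 [([256.2, 169.5], 0.84, [0.4537, 0.0885]), ([272.7, 236.6], 0.74, [0.6435, 0.064]), ([324.4, 195.2], 0.72, [0.5793, 0.214]), ([295.4, 161.3], 0.65, [0.4613, 0.1874])] [([263, 211, 291, 246], 0.84), ([246, 140, 
[... 2217 characters left out ...]
 [([220, 275, 243, 294], 0.8), ([268, 276, 288, 295], 0.58), ([202, 219, 226, 243], 0.56)]
bottle2 [([233.1, 282.2], 0.86, [0.4657, 0.1818]), ([278.8, 289.0], 0.8, [0.4478, 0.0807]), ([277.5, 200.7], 0.79, [0.647, 0.0778]), ([217.1, 231.1], 0.78, [0.5809, 0.2161])] [([220, 275, 243, 294], 0.8), ([268, 276, 288, 295], 0.58), ([202, 219, 226, 243], 0.56)]
tub [([297.2, 140.6], 0.95, [0.788, 0.0277])] [([276, 106, 322, 163], 0.98), ([254, 174, 432, 271], 0.33)]
funnel [([372.2, 138.2], 0.96, [0.7897, -0.1482]), ([322.4, 211.4], 0.63, [0.6196, -0.0239])] [([354, 122, 391, 160], 0.84)]
peg_ring [([164.4, 270.8], 0.76, [0.4953, 0.3339])] [([134, 240, 190, 296], 0.82), ([220, 274, 241, 296], 0.41)]
```

```bash
python3 - <<'E'
from h import *
a=cv2.imread('pics/top0.png')[100:300,120:440]; b=cv2.imread('pics/scene0.png')[125:285,110:400]
cv2.imwrite('pics/topc.png',cv2.resize(a,None,fx=2.5,fy=2.5,interpolation=cv2.INTER_CUBIC))
cv2.imwrite('pics/scenec.png',cv2.resize(b,None,fx=2.75,fy=2.75,interpolation=cv2.INTER_CUBIC))
E
```

```text
(no output)
```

View pics/topc.png

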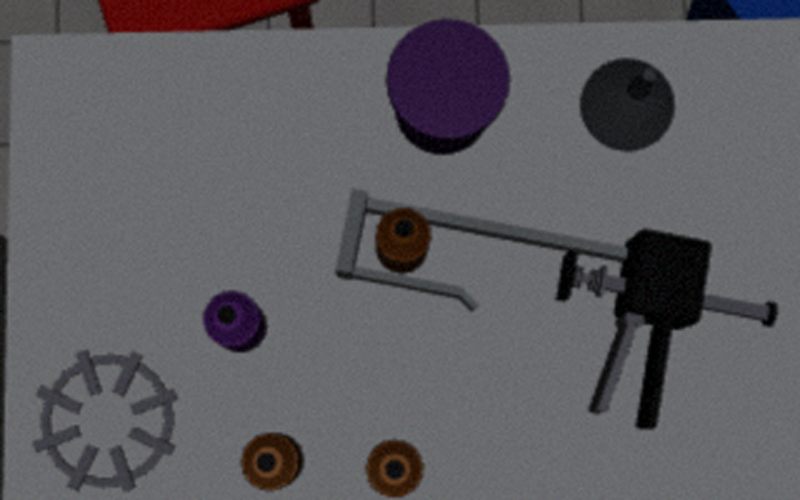

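View pics/scenec.png

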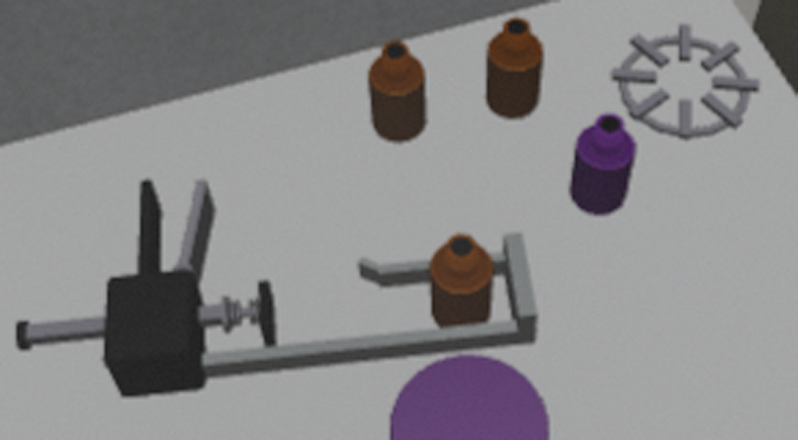

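The top view shows three candidates in front of the rack. The two loose amber bottles are at (279,289), nearer the middle, which I take as bottle1, and (233,282), further left, which I take as bottle2. The purple look-alike at (217,231) is excluded. bottle0 is in the channel at (278,201). The crop confirms the colours.

```bash
cat > fit.py <<'E'
from h import *
from scipy.optimize import least_squares
BX=np.array([[27,37,-110,145,0,22],[-35,-27,30,145,0,22],[-37,37,130,145,0,45],[-26,48,-172,-108,0,62],[-120,-26,-151.5,-142.5,8,52]])/1e3
def sdf(P):
    ds=[]
    for b in BX:
        lo,hi=b[::2],b[1::2];q=np.maximum(lo-P,P-hi)
        ds.append(np.linalg.norm(np.maximum(q,0),axis=1)+np.minimum(q.max(1),0))
    return np.min(np.abs(ds),axis=0)
def toR(P,t):
    c,s=np.cos(t[2]),np.sin(t[2]);d=P-np.array([t[0],t[1],0]);return np.stack([c*d[:,0]+s*d[:,1],-s*d[:,0]+c*d[:,1],d[:,2]],1)
def rackfit(P,t0):
    q=toR(P,t0);m=(P[:,2]>.012)&(np.abs(q[:,0]-0)<.13)&(q[:,1]>-.18)&(q[:,1]<.155)&(sdf(q)<.012)
    f=lambda t:sdf(toR(P[m],t)+np.array([0,0,0]))
    r=least_squares(f,t0,loss='soft_l1',f_scale=.002,x_scale=[.01,.01,.1]);return r.x,np.median(f(r.x)),m.sum()
def bottle(P,c0):
    c0=np.array(c0)
    for _ in range(3):
        r=np.linalg.norm(P[:,:2]-c0,axis=1)
        B=P[(P[:,2]>.012)&(P[:,2]<.062)&(r<.034)][:,:2]
        N=P[(P[:,2]>.084)&(r<.02)]
        c=least_squares(lambda c:np.linalg.norm(B-c,axis=1)-.024,c0,loss='soft_l1',f_scale=.002).x;c0=c
    return c,len(B),N.mean(0) if len(N) else None
E
python3 - <<'E'
from fit import *
np.set_printoptions(precision=4,suppress=True)
for n in ['scene','top']:
    p=ctrl.snapshot(n);P=cloud(p)[p['depth']>0]
    fl=P[(abs(P[:,0]-.55)<.03)&(abs(P[:,1]-.03)<.04)];print(n,'floor z',np.median(fl[:,2]),fl[:,2].std())
    t=np.array([.633,-.018,-.21])
    for _ in range(3):
        t,e,k=rackfit(P,t)
    print('rack',t,e,k)
    for nm,c in dict(b0=(.645,.075),b1=(.45,.085),b2=(.464,.185)).items():
        c,k,N=bottle(P,c);print(nm,c,k,N,'rackframe',toR(np.array([[*c,0]]),t)[0][:2])
    q=toR(P,t);m=(abs(q[:,0])<.018)&(q[:,1]>-.08)&(q[:,1]<-.03)&(q[:,2]>.012)&(q[:,2]<.045)
    print('pad',np.percentile(q[m,1],[2,50,98]),m.sum())
s=ctrl.state();print(s['time_s'],s['tcp_pos'],R.from_quat(s['ee_rot']).as_matrix(),s['grip_width'])
E
```

```text
scene floor z 0.0003647646339693944 0.0014406944550378177
rack [ 0.6286 -0.0163 -0.2183] 0.0007354425230447492 3087
b0 [0.65   0.0727] 294 [0.6519 0.0716 0.0916] rackframe [0.0016 0.0915]
b1 [0.4526 0.0859] 272 [0.4556 0.0851 0.0912] rackframe [-0.194   0.0617]
b2 [0.4612 0.1891] 277 [0.4645 0.1875 0.091 ] rackframe [-0.2079  0.1643]
pad [-0.0789 -0.0608 -0.0539] 139
top floor z 0.0003488593704848997 0.0017898078957118793
rack [ 0.6301 -0.018  -0.2228] 0.0008803661916490513 2611
b0 [0.6443 0.0752] 158 [0.6502 0.0714 0.0919] rackframe [-0.0067  0.0941]
b1 [0.45  0.085] 0 [0.4547 0.0844 0.0921] rackframe [-0.1984  0.0607]
b2 [0.4628 0.1878] 31 [0.4629 0.187  0.0921] rackframe [-0.2086  0.1638]
pad [-0.0788 -0.0598 -0.0538] 144
2.8 [0.1813 0.5456 0.2393] [[-0.949   0.3153 -0.    ]
 [ 0.3153  0.949  -0.0001]
 [ 0.     -0.0001 -1.    ]] 0.9992243074710666
```

```bash
cat > plan.py <<'E'
import sys
from h import *
T=np.array([.6293,-.017,-.220])
def w(x,y):
    c,s=np.cos(T[2]),np.sin(T[2]);return np.array([T[0]+c*x-s*y,T[1]+s*x+c*y])
def plan(xy,z,yaw,N):
    """yaw = world angle of tool y axis; prints per-row constants"""
    s=ctrl.state();M=R.from_quat(s['ee_rot']).as_matrix()
    cur=np.arctan2(M[1,1],M[0,1]);d=(yaw-cur+np.pi)%(2*np.pi)-np.pi
    D=M.T@(np.array([*xy,z])-s['tcp_pos']);a=-d/N
    S=sum(R.from_euler('z',a*k).as_matrix() for k in range(N))
    print('t',s['time_s'],'tcp',np.round(s['tcp_pos'],4),'tilt',M[:,2].round(3),'yaw',cur.round(3),'F',np.round(s['wrist_force'],1),'w',round(s['grip_width'],3),s['grip_force'],'q',np.round(s['q'],2))
    print('row xyz',(np.linalg.solve(S,D)/.04).round(3),'dz',round(a,4),'total tool',(D/.04).round(3))
E
python3 -c "
from plan import *
plan((.4545,.085),.14,-.22,16)"
```

```text
t 2.8 tcp [0.1813 0.5456 0.2393] tilt [-0. -0. -1.] yaw 1.25 F [ 0.7  0.  -0.8] w 0.999 0.0 q [-1.29  0.71 -0.03  1.48  0.02  0.95 -0.08]
row xyz [-0.917 -0.023  0.155] dz 0.0919 total tool [-10.113  -8.775   2.483]
```

Call:
play_rows(rows=[{"xyz": [-0.917, -0.023, 0.155], "dr": [0, 0, 0.092]}, {"xyz": [-0.917, -0.023, 0.155], "dr": [0, 0, 0.092]}, {"xyz": [-0.917, -0.023, 0.155], "dr": [0, 0, 0.092]}, {"xyz": [-0.917, -0.023, 0.155], "dr": [0, 0, 0.092]}, {"xyz": [-0.917, -0.023, 0.155], "dr": [0, 0, 0.092]}, {"xyz": [-0.917, -0.023, 0.155], "dr": [0, 0, 0.092]}, {"xyz": [-0.917, -0.023, 0.155], "dr": [0, 0, 0.092]}, {"xyz": [-0.917, -0.023, 0.155], "dr": [0, 0, 0.092]}], claw=1.0, force=20)

```text
time_s: 3.47
tcp_pos: [0.4079, 0.3665, 0.1894]
ee_rot: [0.506, 0.862, 0.0, 0.0]
wrist_force: [0.1, 1.1, -0.6]
grip_width: 0.998
grip_force: 0.0
```

Call:
play_rows(rows=[{"xyz": [-0.917, -0.023, 0.155], "dr": [0, 0, 0.092]}, {"xyz": [-0.917, -0.023, 0.155], "dr": [0, 0, 0.092]}, {"xyz": [-0.917, -0.023, 0.155], "dr": [0, 0, 0.092]}, {"xyz": [-0.917, -0.023, 0.155], "dr": [0, 0, 0.092]}, {"xyz": [-0.917, -0.023, 0.155], "dr": [0, 0, 0.092]}, {"xyz": [-0.917, -0.023, 0.155], "dr": [0, 0, 0.092]}, {"xyz": [-0.917, -0.023, 0.155], "dr": [0, 0, 0.092]}, {"xyz": [-0.917, -0.023, 0.155], "dr": [0, 0, 0.092]}])

```text
time_s: 4.13
tcp_pos: [0.4545, 0.0831, 0.1399]
ee_rot: [0.782, 0.623, 0.0, 0.0]
wrist_force: [1.1, 0.1, 0.3]
grip_width: 0.999
grip_force: 0.0
```

```bash
python3 -c "
from plan import *
plan((.4545,.085),.039,-.22,8)"
```

```text
t 4.1333 tcp [0.4545 0.0831 0.1399] tilt [ 0.001 -0.    -1.   ] yaw -0.227 F [1.1 0.1 0.3] w 0.999 0.0 q [-0.36  0.73  0.19  2.01 -0.31  0.43 -0.16]
row xyz [ 0.006 -0.002  0.315] dz -0.0008 total tool [ 0.048 -0.013  2.523]
```

Call:
play_rows(rows=[{"xyz": [0.02, 0, 0.5], "dr": [0, 0, 0]}, {"xyz": [0.02, 0, 0.5], "dr": [0, 0, 0]}, {"xyz": [0, 0, 0.5], "dr": [0, 0, 0]}, {"xyz": [0, 0, 0.5], "dr": [0, 0, 0]}, {"xyz": [0, 0, 0.32], "dr": [0, 0, 0]}, {"xyz": [0, 0, 0.2], "dr": [0, 0, 0]}, {"xyz": [0, 0, 0], "dr": [0, 0, 0]}, {"xyz": [0, 0, 0], "dr": [0, 0, 0]}])

```text
time_s: 4.8
tcp_pos: [0.4548, 0.0863, 0.0396]
ee_rot: [0.781, 0.624, -0.0, 0.0]
wrist_force: [0.3, 0.2, -0.4]
grip_width: 1.004
grip_force: 0.0
```

Call:
play_rows(rows=[{"xyz": [0, 0, 0], "dr": [0, 0, 0]}, {"xyz": [0, 0, 0], "dr": [0, 0, 0]}, {"xyz": [0, 0, 0], "dr": [0, 0, 0]}, {"xyz": [0, 0, 0], "dr": [0, 0, 0]}, {"xyz": [0, 0, 0], "dr": [0, 0, 0]}, {"xyz": [0, 0, 0], "dr": [0, 0, 0]}, {"xyz": [0, 0, 0], "dr": [0, 0, 0]}, {"xyz": [0, 0, 0], "dr": [0, 0, 0]}], claw=0.48, force=20)

```text
time_s: 5.47
tcp_pos: [0.455, 0.0865, 0.0399]
ee_rot: [0.781, 0.624, 0.0, 0.0]
wrist_force: [-1.4, -0.1, 8.7]
grip_width: 0.555
grip_force: 19.4
```

```bash
python3 -c "
from plan import *
p=ctrl.snapshot('wrist');save(p,'w1.png')
plan(w(-.075,-.014),.045,-.22,8)"
```

```text
t 5.5167 tcp [0.455  0.0865 0.0399] tilt [ 0.001  0.    -1.   ] yaw -0.222 F [-2.   0.4 10.3] w 0.56 19.424921572208405 q [-0.3   0.93  0.07  2.06 -0.36  0.17 -0.12]
row xyz [-0.24   0.368 -0.016] dz -0.0002 total tool [-1.917  2.947 -0.125]
```

View pics/w1.png

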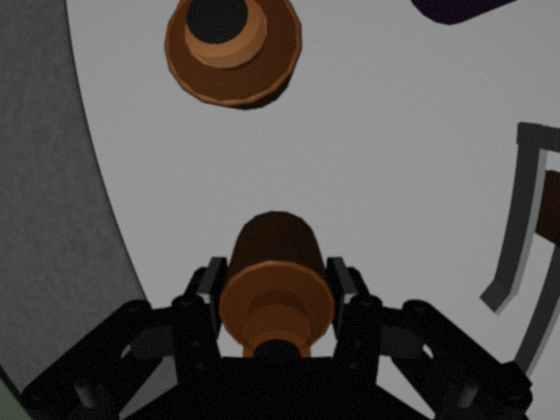

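The wrist view shows bottle1 held centrally between the pads at about (275,270). The opening reads 47.6 mm, which matches the bottle. Next I lift it and carry it to the entry.

Call:
play_rows(rows=[{"xyz": [0, 0, -0.2], "dr": [0, 0, 0]}, {"xyz": [-0.32, 0.49, 0], "dr": [0, 0, 0]}, {"xyz": [-0.32, 0.49, 0], "dr": [0, 0, 0]}, {"xyz": [-0.32, 0.49, 0], "dr": [0, 0, 0]}, {"xyz": [-0.32, 0.49, 0], "dr": [0, 0, 0]}, {"xyz": [-0.32, 0.49, 0], "dr": [0, 0, 0]}, {"xyz": [-0.32, 0.49, 0], "dr": [0, 0, 0]}, {"xyz": [0, 0.3, 0], "dr": [0, 0, 0]}])

```text
time_s: 6.18
tcp_pos: [0.5653, -0.0207, 0.0482]
ee_rot: [0.782, 0.623, -0.0, 0.001]
wrist_force: [-0.8, -0.4, 0.0]
grip_width: 0.556
grip_force: 21.2
```

```bash
python3 -c "
from plan import *
plan(w(0,-.014),.046,-.22,4)"
```

```text
t 6.1833 tcp [ 0.5653 -0.0207  0.0482] tilt [ 0.001 -0.002 -1.   ] yaw -0.225 F [-0.8 -0.4  0. ] w 0.556 21.178555190563202 q [-0.09  0.98  0.14  1.69 -0.25  0.49 -0.02]
row xyz [0.023 0.385 0.014] dz -0.0012 total tool [0.096 1.54  0.057]
```

Call:
play_rows(rows=[{"xyz": [0, 0.39, 0], "dr": [0, 0, 0]}, {"xyz": [0, 0.39, 0], "dr": [0, 0, 0]}, {"xyz": [0, 0.39, 0], "dr": [0, 0, 0]}, {"xyz": [0, 0.37, 0], "dr": [0, 0, 0]}, {"xyz": [0, 0, 0], "dr": [0, 0, 0]}, {"xyz": [0, 0, 0], "dr": [0, 0, 0]}, {"xyz": [0, 0, 0], "dr": [0, 0, 0]}, {"xyz": [0, 0, 0], "dr": [0, 0, 0]}])

```text
time_s: 6.85
tcp_pos: [0.6238, -0.0304, 0.0476]
ee_rot: [0.781, 0.624, -0.0, -0.0]
wrist_force: [-0.3, 0.5, -0.2]
grip_width: 0.554
grip_force: 21.2
```

```bash
python3 -c "
from fit import *
from plan import plan,w
plan(w(0,.052),.046,-.22,4)
for n in ['scene','top']:
    p=ctrl.snapshot(n);P=cloud(p)[p['depth']>0];save(p,n+'1.png')
    t,e,k=rackfit(P,np.array([.6293,-.017,-.22]));print(t,e,k)
    for c in (w(0,.092),w(0,-.013)):
        c,k,N=bottle(P,c);print(c.round(4),k,N,toR(np.array([[*c,0]]),np.array([.6293,-.017,-.22]))[0][:2])
a=cv2.imread('pics/scene1.png')[180:290,160:320];cv2.imwrite('pics/s1c.png',cv2.resize(a,None,fx=5,fy=5,interpolation=2))
"
```

```text
t 6.85 tcp [ 0.6238 -0.0304  0.0476] tilt [-0.  0. -1.] yaw -0.222 F [-0.3  0.5 -0.2] w 0.554 21.189789175987244 q [-0.08  1.04  0.17  1.46 -0.23  0.66 -0.03]
row xyz [0.415 0.015 0.01 ] dz -0.0005 total tool [1.658 0.058 0.04 ]
[ 0.62844372 -0.01634481 -0.21845058] 0.0007963691541270287 3134
[0.65   0.0726] 305 [0.65211462 0.07170627 0.09151777] [0.00068104 0.09199348]
[ 0.623  -0.0315] 178 [ 0.62291824 -0.03154944  0.4256973 ] [-0.00294111 -0.0155549 ]
[ 0.63005155 -0.01912541 -0.22237131] 0.0009833378885744995 685
[0.6461 0.0734] 141 [0.65019448 0.07164453 0.09211245] [-0.00332462  0.09185419]
[ 0.6265 -0.0297] 0 [ 0.62392756 -0.02841795  0.43366232] [ 4.07660017e-17 -1.30000000e-02]
```

View pics/s1c.png

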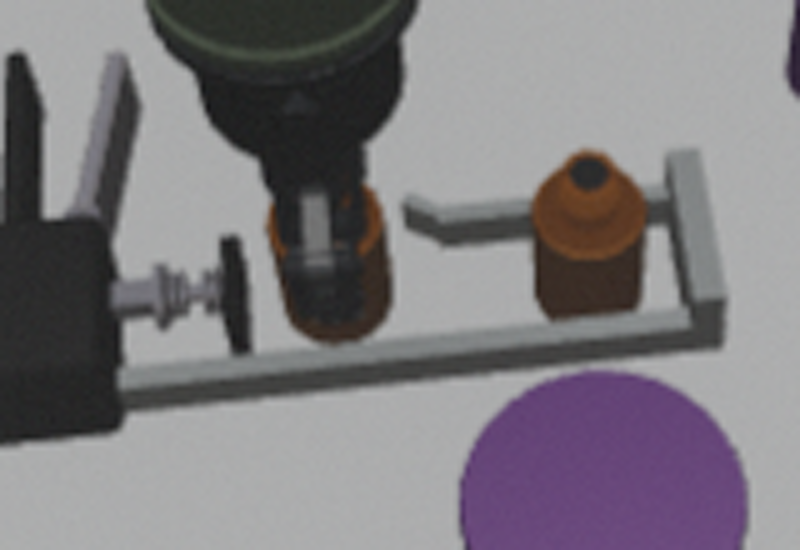

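bottle1 is inside the channel at the entry, upright, at about (335,270) in the crop. It has a gap to the pad at (235,290) and is clear of the front lip at (420,215). Next I slide it to y ≈ 54, set it down and release it.

Call:
play_rows(rows=[{"xyz": [0.2, 0.05, 0], "dr": [0, 0, 0]}, {"xyz": [0.3, 0, 0], "dr": [0, 0, 0]}, {"xyz": [0.3, 0, 0], "dr": [0, 0, 0]}, {"xyz": [0.3, 0, 0], "dr": [0, 0, 0]}, {"xyz": [0.3, 0, 0], "dr": [0, 0, 0]}, {"xyz": [0.3, 0, 0], "dr": [0, 0, 0]}, {"xyz": [0, 0, 0.1], "dr": [0, 0, 0]}, {"xyz": [0, 0, 0.08], "dr": [0, 0, 0]}])

```text
time_s: 7.62
tcp_pos: [0.6412, 0.0361, 0.0397]
ee_rot: [0.781, 0.625, -0.0, 0.0]
wrist_force: [-7.1, 8.3, 27.2]
grip_width: 0.556
grip_force: 24.0
```

```bash
python3 -c "
from fit import *
from plan import plan,w
plan(w(0,.054),.04,-.22,4)
p=ctrl.snapshot('scene');P=cloud(p)[p['depth']>0]
for c in (w(0,.10),w(0,.054)):
    c,k,N=bottle(P,c);print(c.round(4),k,N,toR(np.array([[*c,0]]),np.array([.6293,-.017,-.22]))[0][:2])
"
```

```text
t 7.6167 tcp [0.6412 0.0361 0.0397] tilt [-0. -0. -1.] yaw -0.221 F [-7.1  8.3 27.2] w 0.556 24.011468589305878 q [-0.19  1.08  0.19  1.38 -0.26  0.7  -0.12]
row xyz [-0.003 -0.    -0.002] dz -0.0002 total tool [-0.01  -0.001 -0.007]
[0.6541 0.0873] 404 [0.6542998  0.07925042 0.34298422] [0.00139978 0.10716623]
[0.6546 0.039 ] 354 [0.65048918 0.03844647 0.38194808] [0.01243691 0.06015359]
```

Call:
play_rows(rows=[{"xyz": [0, 0, 0], "dr": [0, 0, 0]}, {"xyz": [0, 0, 0], "dr": [0, 0, 0]}, {"xyz": [0, 0, 0], "dr": [0, 0, 0]}, {"xyz": [0, 0, 0], "dr": [0, 0, 0]}, {"xyz": [0, 0, 0], "dr": [0, 0, 0]}, {"xyz": [0, 0, -0.4], "dr": [0, 0, 0]}, {"xyz": [0, 0, -0.7], "dr": [0, 0, 0]}, {"xyz": [0, 0, -0.9], "dr": [0, 0, 0]}], claw=0.85)

```text
time_s: 8.33
tcp_pos: [0.6402, 0.035, 0.1194]
ee_rot: [0.781, 0.624, -0.001, -0.001]
wrist_force: [0.0, -0.1, 0.4]
grip_width: 0.848
grip_force: 0.0
```

```bash
python3 -c "
from fit import *
from plan import plan,w
plan((.463,.1875),.14,-.22,8)
for n in ['scene','top']:
  p=ctrl.snapshot(n);P=cloud(p)[p['depth']>0]
  for c in (w(0,.104),w(0,.056),(.463,.1875)):
    c,k,N=bottle(P[P[:,2]<.1],c);print(n,c.round(4),k,N,toR(np.array([[*c,0]]),np.array([.6293,-.017,-.22]))[0][:2])
"
```

```text
t 8.3333 tcp [0.6402 0.035  0.1194] tilt [-0.003 -0.    -1.   ] yaw -0.222 F [ 0.  -0.1  0.4] w 0.848 0.0 q [-0.2   0.97  0.22  1.35 -0.24  0.85 -0.14]
row xyz [ 0.343 -0.645 -0.063] dz -0.0003 total tool [ 2.741 -5.162 -0.502]
scene [0.6539 0.0872] 410 [0.65496629 0.08484683 0.09147455] [0.00131632 0.10701962]
scene [0.6405 0.036 ] 332 [0.64002728 0.02389574 0.09160175] [-0.00062927  0.05411796]
scene [0.4613 0.1891] 279 [0.46442205 0.18719946 0.09119659] [-0.20891799  0.1644973 ]
top [0.6628 0.0948] 211 [0.65401179 0.09240763 0.09215601] [0.00825437 0.11645288]
top [0.6415 0.0377] 0 None [-1.90819582e-17  5.60000000e-02]
top [0.4626 0.1877] 3 None [-0.20730486  0.16335814]
```

Call:
play_rows(rows=[{"xyz": [0.34, -0.65, -0.5], "dr": [0, 0, 0]}, {"xyz": [0.34, -0.65, 0], "dr": [0, 0, 0]}, {"xyz": [0.34, -0.65, 0], "dr": [0, 0, 0]}, {"xyz": [0.34, -0.65, 0], "dr": [0, 0, 0]}, {"xyz": [0.34, -0.65, 0], "dr": [0, 0, 0]}, {"xyz": [0.34, -0.65, 0], "dr": [0, 0, 0]}, {"xyz": [0.34, -0.65, 0], "dr": [0, 0, 0]}, {"xyz": [0.34, -0.61, 0], "dr": [0, 0, 0]}], claw=1.0)

```text
time_s: 9.1
tcp_pos: [0.4627, 0.1875, 0.1402]
ee_rot: [0.781, 0.624, 0.0, 0.0]
wrist_force: [0.7, 1.9, -1.0]
grip_width: 0.994
grip_force: 0.0
```

```bash
python3 -c "
from fit import *
from plan import plan,w
plan((.463,.1875),.042,-.22,8)
p=ctrl.snapshot('scene');save(p,'s2.png');P=cloud(p)[p['depth']>0]
for c in (w(0,.106),w(0,.054)):
    c,k,N=bottle(P,c);print(c.round(4),k,N,toR(np.array([[*c,0]]),np.array([.6293,-.017,-.22]))[0][:2])
"
```

```text
t 9.1 tcp [0.4627 0.1875 0.1402] tilt [ 0.  0. -1.] yaw -0.222 F [ 0.7  1.9 -1. ] w 0.994 0.0 q [-0.57  0.77  0.23  1.88 -0.31  0.53 -0.36]
row xyz [0.    0.001 0.307] dz -0.0003 total tool [2.000e-03 7.000e-03 2.455e+00]
[0.6543 0.0875] 417 [0.65492304 0.08512816 0.09158828] [0.00158508 0.10739988]
[0.6407 0.0362] 339 [0.64237163 0.03464756 0.09161092] [-0.00048376  0.05440194]
```

Call:
play_rows(rows=[{"xyz": [0, 0, 0.5], "dr": [0, 0, 0]}, {"xyz": [0, 0, 0.5], "dr": [0, 0, 0]}, {"xyz": [0, 0, 0.5], "dr": [0, 0, 0]}, {"xyz": [0, 0, 0.5], "dr": [0, 0, 0]}, {"xyz": [0, 0, 0.3], "dr": [0, 0, 0]}, {"xyz": [0, 0, 0.15], "dr": [0, 0, 0]}, {"xyz": [0, 0, 0], "dr": [0, 0, 0]}, {"xyz": [0, 0, 0], "dr": [0, 0, 0]}])

```text
time_s: 9.82
tcp_pos: [0.4641, 0.1867, 0.0425]
ee_rot: [0.781, 0.624, 0.0, 0.0]
wrist_force: [-0.1, 0.9, 0.2]
grip_width: 1.002
grip_force: 0.0
```

Call:
play_rows(rows=[{"xyz": [0, 0, 0], "dr": [0, 0, 0]}, {"xyz": [0, 0, 0], "dr": [0, 0, 0]}, {"xyz": [0, 0, 0], "dr": [0, 0, 0]}, {"xyz": [0, 0, 0], "dr": [0, 0, 0]}, {"xyz": [0, 0, 0], "dr": [0, 0, 0]}, {"xyz": [0, 0, 0], "dr": [0, 0, 0]}, {"xyz": [0, 0, 0], "dr": [0, 0, 0]}, {"xyz": [0, 0, -0.2], "dr": [0, 0, 0]}], claw=0.48, force=20)

```text
time_s: 10.48
tcp_pos: [0.4635, 0.1867, 0.0498]
ee_rot: [0.781, 0.624, -0.0, -0.0]
wrist_force: [-0.5, 0.6, -1.1]
grip_width: 0.552
grip_force: 21.2
```

```bash
python3 -c "
from plan import *
plan(w(-.075,-.014),.05,-.22,10)
plan(w(0,-.014),.05,-.22,10)"
```

```text
t 10.4833 tcp [0.4635 0.1867 0.0498] tilt [-0.001 -0.    -1.   ] yaw -0.222 F [-0.5  0.6 -1.1] w 0.552 21.168590784072876 q [-0.52  0.93  0.13  1.93 -0.36  0.31 -0.31]
row xyz [-0.441  0.329 -0.001] dz -0.0002 total tool [-4.408  3.289 -0.005]
t 10.4833 tcp [0.4635 0.1867 0.0498] tilt [-0.001 -0.    -1.   ] yaw -0.222 F [-0.5  0.6 -1.1] w 0.552 21.168590784072876 q [-0.52  0.93  0.13  1.93 -0.36  0.31 -0.31]
row xyz [-0.441  0.516 -0.001] dz -0.0002 total tool [-4.405  5.164 -0.007]
```

Call:
play_rows(rows=[{"xyz": [-0.55, 0.41, 0], "dr": [0, 0, 0]}, {"xyz": [-0.55, 0.41, 0], "dr": [0, 0, 0]}, {"xyz": [-0.55, 0.41, 0], "dr": [0, 0, 0]}, {"xyz": [-0.55, 0.41, 0], "dr": [0, 0, 0]}, {"xyz": [-0.55, 0.41, 0], "dr": [0, 0, 0]}, {"xyz": [-0.55, 0.41, 0], "dr": [0, 0, 0]}, {"xyz": [-0.55, 0.41, 0], "dr": [0, 0, 0]}, {"xyz": [-0.55, 0.41, 0], "dr": [0, 0, 0]}])

```text
time_s: 11.15
tcp_pos: [0.5535, -0.0152, 0.0508]
ee_rot: [0.781, 0.624, -0.0, 0.0]
wrist_force: [0.8, 0.7, -1.2]
grip_width: 0.556
grip_force: 21.2
```

Call:
play_rows(rows=[{"xyz": [0, 0.3, 0], "dr": [0, 0, 0]}, {"xyz": [0, 0.4, 0], "dr": [0, 0, 0]}, {"xyz": [0, 0.4, 0], "dr": [0, 0, 0]}, {"xyz": [0, 0.4, 0], "dr": [0, 0, 0]}, {"xyz": [0, 0.38, 0], "dr": [0, 0, 0]}, {"xyz": [0, 0, 0], "dr": [0, 0, 0]}, {"xyz": [0, 0, 0], "dr": [0, 0, 0]}, {"xyz": [0, 0, 0], "dr": [0, 0, 0]}])

```text
time_s: 11.82
tcp_pos: [0.6258, -0.0301, 0.0504]
ee_rot: [0.781, 0.624, -0.0, -0.0]
wrist_force: [-0.2, 0.4, -1.3]
grip_width: 0.551
grip_force: 21.2
```

```bash
python3 -c "
from fit import *
from plan import plan,w
plan(w(0,-.004),.042,-.22,1)
p=ctrl.snapshot('scene');P=cloud(p)[p['depth']>0]
for c in (w(0,.106),w(0,.054),w(0,-.014)):
    c,k,N=bottle(P[P[:,2]<.1],c);print(c.round(4),k,toR(np.array([[*c,0]]),np.array([.6293,-.017,-.22]))[0][:2])
"
```

```text
t 11.8167 tcp [ 0.6258 -0.0301  0.0504] tilt [-0.001 -0.    -1.   ] yaw -0.222 F [-0.2  0.4 -1.3] w 0.551 21.17615282535553 q [-0.07  1.04  0.14  1.45 -0.19  0.67 -0.06]
row xyz [0.239 0.012 0.209] dz -0.0018 total tool [0.239 0.012 0.209]
[0.6543 0.0875] 419 [0.00158275 0.10740125]
[0.6407 0.0359] 327 [-0.00043784  0.0541137 ]
[ 0.6266 -0.0298] 202 [ 0.00019522 -0.01309478]
```

Call:
play_rows(rows=[{"xyz": [0.12, 0, 0], "dr": [0, 0, 0]}, {"xyz": [0.12, 0, 0], "dr": [0, 0, 0]}, {"xyz": [0, 0, 0.08], "dr": [0, 0, 0]}, {"xyz": [0, 0, 0.08], "dr": [0, 0, 0]}, {"xyz": [0, 0, 0.02], "dr": [0, 0, 0]}, {"xyz": [0, 0, 0], "dr": [0, 0, 0]}, {"xyz": [0, 0, 0], "dr": [0, 0, 0]}, {"xyz": [0, 0, 0], "dr": [0, 0, 0]}])

```text
time_s: 12.53
tcp_pos: [0.6284, -0.0208, 0.0428]
ee_rot: [0.781, 0.624, -0.0, -0.0]
wrist_force: [-1.3, 2.0, 2.0]
grip_width: 0.556
grip_force: 21.6
```

Call:
play_rows(rows=[{"xyz": [0, 0, 0], "dr": [0, 0, 0]}, {"xyz": [0, 0, 0], "dr": [0, 0, 0]}, {"xyz": [0, 0, 0], "dr": [0, 0, 0]}, {"xyz": [0, 0, 0], "dr": [0, 0, 0]}, {"xyz": [0, 0, 0], "dr": [0, 0, 0]}, {"xyz": [0, 0, -0.4], "dr": [0, 0, 0]}, {"xyz": [0, 0, -0.7], "dr": [0, 0, 0]}, {"xyz": [0, 0, -1.0], "dr": [0, 0, 0]}], claw=0.85)

```text
time_s: 13.2
tcp_pos: [0.6273, -0.021, 0.1257]
ee_rot: [0.781, 0.624, -0.002, -0.001]
wrist_force: [0.5, 0.5, -0.2]
grip_width: 0.851
grip_force: 0.0
```

```bash
python3 -c "
from fit import *
from plan import plan,w
p=ctrl.snapshot('scene');P=cloud(p)[p['depth']>0]
for c in (w(0,.106),w(0,.054),w(0,-.004)):
    c,k,N=bottle(P[P[:,2]<.1],c);print(c.round(4),k,toR(np.array([[*c,0]]),np.array([.6293,-.017,-.22]))[0][:2])
plan(w(-.075,-.136),.13,-.22+np.pi/2,13)
plan(w(-.075,-.136),.13,-.22-np.pi/2,13)
"
```

```text
[0.6543 0.0874] 418 [0.00162501 0.10737879]
[0.6405 0.0359] 335 [-0.00058628  0.05409316]
[ 0.6278 -0.0191] 309 [-0.0009607  -0.00236846]
t 13.25 tcp [ 0.6306 -0.0214  0.1349] tilt [ 0.007 -0.001 -1.   ] yaw -0.222 F [ 2.2 -0.1 12.3] w 0.846 0.0 q [-0.09  0.92  0.17  1.39 -0.18  0.83 -0.09]
row xyz [-0.102 -0.31   0.008] dz -0.121 total tool [-3.305 -1.924  0.105]
t 13.25 tcp [ 0.6306 -0.0214  0.1349] tilt [ 0.007 -0.001 -1.   ] yaw -0.222 F [ 2.2 -0.1 12.3] w 0.846 0.0 q [-0.09  0.92  0.17  1.39 -0.18  0.83 -0.09]
row xyz [-0.32   0.064  0.008] dz 0.1207 total tool [-3.305 -1.924  0.105]
```

Call:
play_rows(rows=[{"xyz": [-0.1, -0.31, 0], "dr": [0, 0, -0.121]}, {"xyz": [-0.1, -0.31, 0], "dr": [0, 0, -0.121]}, {"xyz": [-0.1, -0.31, 0], "dr": [0, 0, -0.121]}, {"xyz": [-0.1, -0.31, 0], "dr": [0, 0, -0.121]}, {"xyz": [-0.1, -0.31, 0], "dr": [0, 0, -0.121]}, {"xyz": [-0.1, -0.31, 0], "dr": [0, 0, -0.121]}, {"xyz": [-0.1, -0.31, 0], "dr": [0, 0, -0.121]}, {"xyz": [-0.1, -0.31, 0], "dr": [0, 0, -0.121]}], claw=1.0)

```text
time_s: 13.92
tcp_pos: [0.5407, -0.0704, 0.127]
ee_rot: [0.398, 0.917, 0.0, 0.0]
wrist_force: [-0.1, -0.1, -0.1]
grip_width: 1.0
grip_force: 0.0
```

Call:
play_rows(rows=[{"xyz": [-0.1, -0.31, 0], "dr": [0, 0, -0.121]}, {"xyz": [-0.1, -0.31, 0], "dr": [0, 0, -0.121]}, {"xyz": [-0.1, -0.31, 0], "dr": [0, 0, -0.121]}, {"xyz": [-0.1, -0.31, 0], "dr": [0, 0, -0.121]}, {"xyz": [-0.1, -0.31, 0], "dr": [0, 0, -0.121]}, {"xyz": [0, 0, 0], "dr": [0, 0, 0]}, {"xyz": [0, 0, 0], "dr": [0, 0, 0]}, {"xyz": [0, 0, 0], "dr": [0, 0, 0]}])

```text
time_s: 14.58
tcp_pos: [0.5242, -0.1313, 0.1269]
ee_rot: [0.111, 0.994, 0.0, 0.0]
wrist_force: [0.6, 0.1, 0.3]
grip_width: 0.998
grip_force: 0.0
```

```bash
python3 -c "
from fit import *
from plan import plan,w
plan(w(-.075,-.132),.03,-.22+np.pi/2,8)
p=ctrl.snapshot('scene');P=cloud(p)[p['depth']>0];save(p,'s3.png')
for c in (w(0,.106),w(0,.054),w(0,-.004)):
    c,k,N=bottle(P[P[:,2]<.1],c);print(c.round(4),k,toR(np.array([[*c,0]]),np.array([.6293,-.017,-.22]))[0][:2])
q=toR(P,np.array([.6293,-.017,-.22]));m=(q[:,0]<-.06)&(q[:,0]>-.09)&(q[:,1]>-.17)&(q[:,1]<-.08)&(q[:,2]<.056)&(q[:,2]>.046)
print(np.sort(q[m,1])[::max(1,m.sum()//12)].round(4))
a=cv2.imread('pics/s3.png')[150:290,110:310];cv2.imwrite('pics/s3c.png',cv2.resize(a,None,fx=4,fy=4,interpolation=2))
"
```

```text
t 14.5833 tcp [ 0.5242 -0.1313  0.1269] tilt [ 0.  0. -1.] yaw 1.348 F [0.6 0.1 0.3] w 0.998 0.0 q [ 0.35  0.83 -0.31  1.74  0.38  0.64  1.17]
row xyz [-0.008  0.008  0.303] dz -0.0004 total tool [-0.066  0.062  2.423]
[0.6542 0.0874] 421 [0.00148963 0.10727377]
[0.6406 0.0359] 336 [-0.00052618  0.05411365]
[ 0.628  -0.0191] 307 [-0.00083163 -0.00233677]
[-0.1501 -0.1492 -0.1472 -0.1455 -0.1447 -0.1432 -0.1421 -0.1135 -0.1112
 -0.1091 -0.1075 -0.107  -0.1048 -0.1032]
```

View pics/s3c.png

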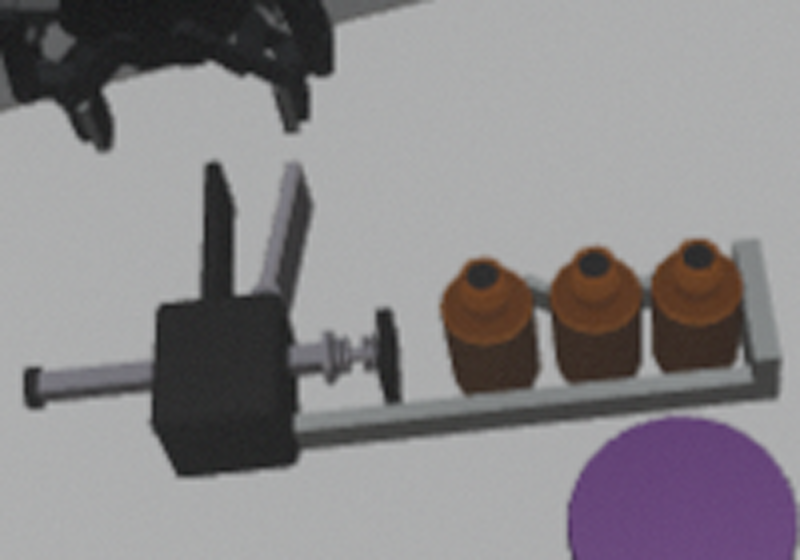

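All three bottles stand upright in single file, at about (490,330), (597,315) and (697,305). The pad is clear behind them at (390,355). The open fingers straddle the handle and trigger from above, so I descend around them.

Call:
play_rows(rows=[{"xyz": [-0.07, 0, 0.4], "dr": [0, 0, 0]}, {"xyz": [0, 0, 0.5], "dr": [0, 0, 0]}, {"xyz": [0, 0, 0.5], "dr": [0, 0, 0]}, {"xyz": [0, 0, 0.5], "dr": [0, 0, 0]}, {"xyz": [0, 0, 0.3], "dr": [0, 0, 0]}, {"xyz": [0, 0, 0.2], "dr": [0, 0, 0]}, {"xyz": [0, 0, 0], "dr": [0, 0, 0]}, {"xyz": [0, 0, 0], "dr": [0, 0, 0]}])

```text
time_s: 15.3
tcp_pos: [0.527, -0.1322, 0.0313]
ee_rot: [0.11, 0.994, -0.0, 0.0]
wrist_force: [0.2, 0.2, -0.7]
grip_width: 1.003
grip_force: 0.0
```

Call:
play_rows(rows=[{"xyz": [0, -0.03, 0], "dr": [0, 0, 0]}, {"xyz": [0, 0, 0], "dr": [0, 0, 0]}, {"xyz": [0, 0, 0], "dr": [0, 0, 0]}, {"xyz": [0, 0, 0], "dr": [0, 0, 0]}, {"xyz": [0, 0, 0], "dr": [0, 0, 0]}, {"xyz": [0, 0, 0], "dr": [0, 0, 0]}, {"xyz": [0, 0, 0], "dr": [0, 0, 0]}, {"xyz": [0, 0, 0], "dr": [0, 0, 0]}], claw=0.34, force=25)

```text
time_s: 15.97
tcp_pos: [0.527, -0.1331, 0.0315]
ee_rot: [0.109, 0.994, 0.0, 0.001]
wrist_force: [-0.8, 5.5, 8.2]
grip_width: 0.364
grip_force: 24.7
```

```bash
cat > pad.py <<'E'
from fit import *
from plan import plan,w
def meas(name=None):
    p=ctrl.snapshot('scene');P=cloud(p)[p['depth']>0]
    if name:save(p,name)
    t=np.array([.6293,-.017,-.22]);q=toR(P,t)
    ys=[]
    for y in (.106,.054,.004):
        c,k,N=bottle(P[P[:,2]<.1],w(0,y));ys.append(toR(np.array([[*c,0]]),t)[0][:2].round(4).tolist())
    print('bottles',ys)
    s=q[(abs(q[:,0])<.021)&(q[:,2]>.010)&(q[:,2]<.044)&(q[:,1]<ys[2][1]-.02)&(q[:,1]>-.112)]
    print('h>34 (pad top) y',np.percentile(s[s[:,2]>.037,1],[3,50,97]).round(4),(s[:,2]>.037).sum(),'all max',np.percentile(s[:,1],98).round(4))
    k=q[(abs(q[:,0])<.02)&(q[:,2]<.05)&(q[:,2]>.015)&(q[:,1]<-.2)&(q[:,1]>-.28)];print('knob tail y',np.percentile(k[:,1],[2,50]).round(4),len(k))
    h=np.histogram(s[:,1],np.arange(-.11,-.0,.003));print('hist',h[0])
    plan(w(-.075,-.136),.03,-.22+np.pi/2,8)
E
python3 -c "
from pad import *
meas()"
```

```text
bottles [[0.0015, 0.1073], [-0.0006, 0.054], [-0.0008, -0.0023]]
h>34 (pad top) y [-0.1072 -0.052  -0.0452] 125 all max -0.0285
knob tail y [-0.2331 -0.2186] 149
hist [36 10 12 10 14  9 12 13  8 10 24  9 13 16  5  5 11  9 17 31 38 39  0  0
  0  0  0  0  6  2  0  0  0  0  0  0]
t 16.0167 tcp [ 0.527  -0.1331  0.0316] tilt [ 0.001  0.001 -1.   ] yaw 1.352 F [-0.9  4.3  8.8] w 0.366 24.720841459929943 q [ 0.3   0.99 -0.22  1.77  0.45  0.43  1.12]
row xyz [ 0.002 -0.001  0.005] dz 0.0001 total tool [ 0.013 -0.008  0.039]
```

Call:
play_rows(rows=[{"xyz": [0, 0, 0], "dr": [0, 0, 0]}, {"xyz": [0, 0, 0], "dr": [0, 0, 0]}, {"xyz": [0, 0, 0], "dr": [0, 0, 0]}, {"xyz": [0, 0, 0], "dr": [0, 0, 0]}, {"xyz": [0, 0, 0], "dr": [0, 0, 0]}, {"xyz": [0, 0, 0], "dr": [0, 0, 0]}, {"xyz": [0, 0, 0], "dr": [0, 0, 0]}, {"xyz": [0, 0, 0], "dr": [0, 0, 0]}], claw=0.85)

```text
time_s: 16.68
tcp_pos: [0.5265, -0.1339, 0.0309]
ee_rot: [0.11, 0.994, -0.0, -0.0]
wrist_force: [-0.3, 0.6, 0.1]
grip_width: 0.85
grip_force: 0.0
```

Call:
play_rows(rows=[{"xyz": [0, 0, 0], "dr": [0, 0, 0]}, {"xyz": [0, 0, 0], "dr": [0, 0, 0]}, {"xyz": [0, 0, 0], "dr": [0, 0, 0]}, {"xyz": [0, 0, 0], "dr": [0, 0, 0]}, {"xyz": [0, 0, 0], "dr": [0, 0, 0]}, {"xyz": [0, 0, 0], "dr": [0, 0, 0]}, {"xyz": [0, 0, 0], "dr": [0, 0, 0]}, {"xyz": [0, 0, 0], "dr": [0, 0, 0]}], claw=0.34)

```text
time_s: 17.35
tcp_pos: [0.5268, -0.1331, 0.0312]
ee_rot: [0.109, 0.994, 0.0, 0.0]
wrist_force: [-0.7, 6.6, 6.6]
grip_width: 0.368
grip_force: 25.1
```

```bash
python3 -c "
from pad import *
meas()"
```

```text
bottles [[0.0015, 0.1072], [-0.0006, 0.054], [-0.0008, -0.0023]]
h>34 (pad top) y [-0.1052 -0.0446 -0.0369] 134 all max -0.025
knob tail y [-0.2249 -0.2155] 118
hist [36 10 12 10 12 11 10 14 12 10 10 14 12 24  9 10 13  8  4 14 10 18 34 35
 30  0  0  0  7  2  0  0  0  0  0  0]
t 17.4 tcp [ 0.5268 -0.1331  0.0312] tilt [ 0.001  0.001 -1.   ] yaw 1.352 F [0.4 5.2 7.1] w 0.364 25.088960900902748 q [ 0.3   0.99 -0.22  1.77  0.45  0.43  1.12]
row xyz [ 0.001 -0.001  0.004] dz 0.0001 total tool [ 0.008 -0.008  0.03 ]
```

Call:
play_rows(rows=[{"xyz": [0, 0, 0], "dr": [0, 0, 0]}, {"xyz": [0, 0, 0], "dr": [0, 0, 0]}, {"xyz": [0, 0, 0], "dr": [0, 0, 0]}, {"xyz": [0, 0, 0], "dr": [0, 0, 0]}, {"xyz": [0, 0, 0], "dr": [0, 0, 0]}, {"xyz": [0, 0, 0], "dr": [0, 0, 0]}, {"xyz": [0, 0, 0], "dr": [0, 0, 0]}, {"xyz": [0, 0, 0], "dr": [0, 0, 0]}], claw=0.85)

```text
time_s: 18.07
tcp_pos: [0.5265, -0.1339, 0.0309]
ee_rot: [0.11, 0.994, -0.0, -0.0]
wrist_force: [-0.6, -0.3, 0.2]
grip_width: 0.846
grip_force: 0.0
```

Call:
play_rows(rows=[{"xyz": [0, 0, 0], "dr": [0, 0, 0]}, {"xyz": [0, 0, 0], "dr": [0, 0, 0]}, {"xyz": [0, 0, 0], "dr": [0, 0, 0]}, {"xyz": [0, 0, 0], "dr": [0, 0, 0]}, {"xyz": [0, 0, 0], "dr": [0, 0, 0]}, {"xyz": [0, 0, 0], "dr": [0, 0, 0]}, {"xyz": [0, 0, 0], "dr": [0, 0, 0]}, {"xyz": [0, 0, 0], "dr": [0, 0, 0]}], claw=0.34)

```text
time_s: 18.73
tcp_pos: [0.5268, -0.1331, 0.0312]
ee_rot: [0.109, 0.994, 0.0, 0.0]
wrist_force: [-0.1, 4.9, 7.3]
grip_width: 0.361
grip_force: 25.1
```

Call:
play_rows(rows=[{"xyz": [0, 0, 0], "dr": [0, 0, 0]}, {"xyz": [0, 0, 0], "dr": [0, 0, 0]}, {"xyz": [0, 0, 0], "dr": [0, 0, 0]}, {"xyz": [0, 0, 0], "dr": [0, 0, 0]}, {"xyz": [0, 0, 0], "dr": [0, 0, 0]}, {"xyz": [0, 0, 0], "dr": [0, 0, 0]}, {"xyz": [0, 0, 0], "dr": [0, 0, 0]}, {"xyz": [0, 0, 0], "dr": [0, 0, 0]}], claw=0.85)

```text
time_s: 19.4
tcp_pos: [0.5265, -0.1339, 0.0309]
ee_rot: [0.11, 0.994, -0.0, -0.0]
wrist_force: [-0.8, -0.4, -0.2]
grip_width: 0.851
grip_force: 0.0
```

Call:
play_rows(rows=[{"xyz": [0, 0, 0], "dr": [0, 0, 0]}, {"xyz": [0, 0, 0], "dr": [0, 0, 0]}, {"xyz": [0, 0, 0], "dr": [0, 0, 0]}, {"xyz": [0, 0, 0], "dr": [0, 0, 0]}, {"xyz": [0, 0, 0], "dr": [0, 0, 0]}, {"xyz": [0, 0, 0], "dr": [0, 0, 0]}, {"xyz": [0, 0, 0], "dr": [0, 0, 0]}, {"xyz": [0, 0, 0], "dr": [0, 0, 0]}], claw=0.34)

```text
time_s: 20.07
tcp_pos: [0.5268, -0.1331, 0.0312]
ee_rot: [0.109, 0.994, 0.0, 0.0]
wrist_force: [-0.1, 4.6, 6.4]
grip_width: 0.362
grip_force: 25.3
```

```bash
python3 -c "
from pad import *
meas('s4.png')"
```

```text
bottles [[0.0015, 0.1074], [-0.0006, 0.0531], [-0.0004, 0.0021]]
h>34 (pad top) y [-0.1072 -0.0348 -0.0207] 150 all max -0.0204
knob tail y [-0.2074 -0.203 ] 46
hist [36 10 12 11 12 11 12 13 10 13 10 13 10 15  9 11 11  8 17 17 15 12  6  4
  9 13 16 29 34 35  4  0  0  0  0  0]
t 20.1167 tcp [ 0.5268 -0.1331  0.0312] tilt [ 0.001  0.001 -1.   ] yaw 1.352 F [-0.1  5.8  7.3] w 0.362 25.319873113185167 q [ 0.3   0.99 -0.22  1.77  0.45  0.43  1.12]
row xyz [ 0.001 -0.001  0.004] dz 0.0001 total tool [ 0.009 -0.009  0.031]
```

Call:
play_rows(rows=[{"xyz": [0, 0, 0], "dr": [0, 0, 0]}, {"xyz": [0, 0, 0], "dr": [0, 0, 0]}, {"xyz": [0, 0, 0], "dr": [0, 0, 0]}, {"xyz": [0, 0, 0], "dr": [0, 0, 0]}, {"xyz": [0, 0, 0], "dr": [0, 0, 0]}, {"xyz": [0, 0, 0], "dr": [0, 0, 0]}, {"xyz": [0, 0, 0], "dr": [0, 0, 0]}, {"xyz": [0, 0, 0], "dr": [0, 0, 0]}], claw=0.85)

```text
time_s: 20.78
tcp_pos: [0.5265, -0.1339, 0.0309]
ee_rot: [0.11, 0.994, -0.0, -0.0]
wrist_force: [-0.2, 0.0, 0.4]
grip_width: 0.846
grip_force: 0.0
```

Call:
play_rows(rows=[{"xyz": [0, 0, 0], "dr": [0, 0, 0]}, {"xyz": [0, 0, 0], "dr": [0, 0, 0]}, {"xyz": [0, 0, 0], "dr": [0, 0, 0]}, {"xyz": [0, 0, 0], "dr": [0, 0, 0]}, {"xyz": [0, 0, 0], "dr": [0, 0, 0]}, {"xyz": [0, 0, 0], "dr": [0, 0, 0]}, {"xyz": [0, 0, 0], "dr": [0, 0, 0]}, {"xyz": [0, 0, 0], "dr": [0, 0, 0]}], claw=0.34)

```text
time_s: 21.45
tcp_pos: [0.5268, -0.1331, 0.0312]
ee_rot: [0.109, 0.994, 0.0, 0.0]
wrist_force: [-1.4, 5.6, 7.1]
grip_width: 0.364
grip_force: 25.5
```

```bash
python3 -c "
from pad import *
meas('s5.png')
a=cv2.imread('pics/s5.png')[170:270,110:310];cv2.imwrite('pics/s5c.png',cv2.resize(a,None,fx=4,fy=4,interpolation=2))"
```

```text
bottles [[0.0015, 0.1078], [-0.0004, 0.0586], [-0.0004, 0.0091]]
h>34 (pad top) y [-0.1031 -0.0375 -0.0144] 167 all max -0.0134
knob tail y [-0.2 -0.2] 1
hist [33 10 11 11 13 11 11 13  9 14 10 14  9 14 10 11 11 10 14 10  8 23  8 10
 16  4  4 14 12 18 35 32 14  0  0  0]
t 21.5 tcp [ 0.5268 -0.1331  0.0312] tilt [ 0.001  0.001 -1.   ] yaw 1.352 F [-0.4  5.8  6.7] w 0.372 25.529290940612555 q [ 0.3   0.99 -0.22  1.77  0.45  0.43  1.12]
row xyz [ 0.001 -0.001  0.004] dz 0.0001 total tool [ 0.008 -0.008  0.03 ]
```

View pics/s5c.png

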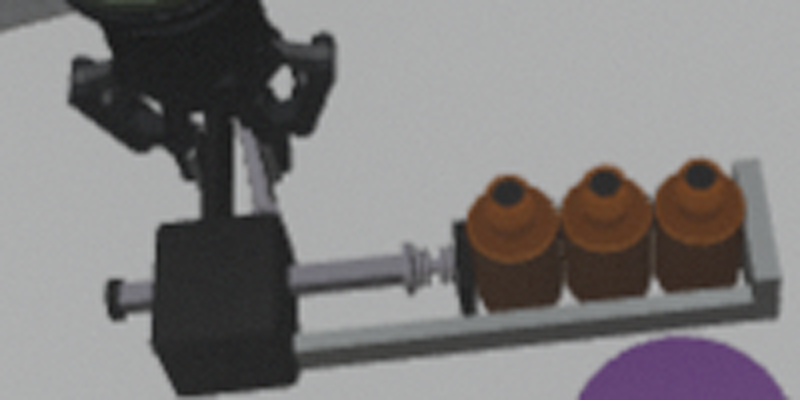

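The row is now tight: the pad at (463,265) touches the last bottle and bottle0 is against the stop. The spring is only slightly shortened, by about 3 mm, so I need one more stroke.

Call:
play_rows(rows=[{"xyz": [0, 0, 0], "dr": [0, 0, 0]}, {"xyz": [0, 0, 0], "dr": [0, 0, 0]}, {"xyz": [0, 0, 0], "dr": [0, 0, 0]}, {"xyz": [0, 0, 0], "dr": [0, 0, 0]}, {"xyz": [0, 0, 0], "dr": [0, 0, 0]}, {"xyz": [0, 0, 0], "dr": [0, 0, 0]}, {"xyz": [0, 0, 0], "dr": [0, 0, 0]}, {"xyz": [0, 0, 0], "dr": [0, 0, 0]}], claw=0.85)

```text
time_s: 22.17
tcp_pos: [0.5265, -0.1339, 0.0309]
ee_rot: [0.11, 0.994, -0.0, -0.0]
wrist_force: [-0.1, -0.8, 0.5]
grip_width: 0.849
grip_force: 0.0
```

```bash
cat > rod.py <<'E'
from pad import *
def rod(name=None):
    p=ctrl.snapshot('scene')
    if name: save(p,name)
    P=cloud(p)[p['depth']>0];t=np.array([.6293,-.017,-.22]);q=toR(P,t)
    k=q[(abs(q[:,0])<.02)&(q[:,2]<.05)&(q[:,2]>.015)&(q[:,1]<-.175)&(q[:,1]>-.28)]
    f=q[(abs(q[:,0])<.015)&(q[:,2]<.047)&(q[:,2]>.037)&(q[:,1]<.0)&(q[:,1]>-.1)]
    print('knob',np.percentile(k[:,1],[2,10,50]).round(4),len(k));print('tops hist from -.07 (2mm)',np.histogram(f[:,1],np.arange(-.07,0,.002))[0])
E
python3 -c "
from rod import *
rod()"
```

```text
knob [-0.1994 -0.198  -0.1914] 102
tops hist from -.07 (2mm) [ 1  2  0  1  1  2  0  1  2  1  1  9 10  0  5  0  6  0  0  0  5  0  6  0
  8 11 13 11  3  2  3  1  0  0]
```

Call:
play_rows(rows=[{"xyz": [0, 0, 0], "dr": [0, 0, 0]}, {"xyz": [0, 0, 0], "dr": [0, 0, 0]}, {"xyz": [0, 0, 0], "dr": [0, 0, 0]}, {"xyz": [0, 0, 0], "dr": [0, 0, 0]}, {"xyz": [0, 0, 0], "dr": [0, 0, 0]}, {"xyz": [0, 0, 0], "dr": [0, 0, 0]}, {"xyz": [0, 0, 0], "dr": [0, 0, 0]}, {"xyz": [0, 0, 0], "dr": [0, 0, 0]}], claw=0.34)

```text
time_s: 22.88
tcp_pos: [0.5268, -0.1331, 0.0313]
ee_rot: [0.109, 0.994, 0.0, 0.0]
wrist_force: [-1.3, 5.2, 8.6]
grip_width: 0.366
grip_force: 26.3
```

```bash
python3 -c "
from rod import *
rod('s6.png');meas()
a=cv2.imread('pics/s6.png')[170:270,110:310];cv2.imwrite('pics/s6c.png',cv2.resize(a,None,fx=4,fy=4,interpolation=2))"
```

```text
knob [-0.1925 -0.1908 -0.1864] 71
tops hist from -.07 (2mm) [ 2  0  1  1  0  0  1  0  2  0  0  0  0  2  6  9 11  0  7  2  6  0  6  0
  6 13 10 13  3  3  1  0  0  0]
bottles [[0.0015, 0.1078], [-0.0004, 0.0588], [-0.0004, 0.0092]]
h>34 (pad top) y [-0.1072 -0.0291 -0.0143] 149 all max -0.0134Traceback (most recent call last):
  File "<string>", line 3, in <module>
    rod('s6.png');meas()
                  ~~~~^^
  File "pad.py", line 13, in meas
    k=q[(abs(q[:,0])<.02)&(q[:,2]<.05)&(q[:,2]>.015)&(q[:,1]<-.2)&(q[:,1]>-.28)];print('knob tail y',np.percentile(k[:,1],[2,50]).round(4),len(k))
                                                                                                     ~~~~~~~~~~~~~^^^^^^^^^^^^^^^
    return _quantile_unchecked(
        a, q, axis, out, overwrite_input, method, keepdims, weights)
    return _ureduce(a,
                    func=_quantile_ureduce_func,
    ...<5 lines>...
                    overwrite_input=overwrite_input,
                    method=method)
    r = func(a, **kwargs)
    result = _quantile(arr,
                       quantiles=q,
    ...<2 lines>...
                       out=out,
                       weights=wgt)
    slices_having_nans = np.isnan(arr[-1, ...])
                                  ~~~^^^^^^^^^
IndexError: index -1 is out of bounds for axis 0 with size 0
```

The pad face and row have not moved, at about y -14 mm. The flange went forward to about y -39 mm, so rod is about 64 mm and the spring is shortened by about 10 mm. The trigger is held squeezed, so I hand in.

```bash
python3 -c "
from plant import ctrl
print(ctrl.job_done())"
```

```text
the job is handed in; nothing more can be done
None
```

The job is handed in (no verdict came back): all three bottles stand upright in single file, pressed against the end stop. By my camera measurements the pad's spring is shortened by about 10 mm, and the gripper is still holding the trigger fully squeezed.

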